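# Shut the wax case without slamming it

## Robot

A 6-joint arm with a two-finger parallel gripper is mounted at the origin on the work surface; the furniture and walls round the work are solid. World frame = base frame: x ahead of the robot, y to its left, z up, the work surface at z = 0. Lengths are in m, angles in rad, forces in N, time in s.
With the tool pointing down it reaches from about 0.3 to 0.875 m from the base axis. Payload 4.2 kg.
Tool frame: the origin (TCP) lies at the very end of the fingers, on their centre line; the grasp point (between the pads) lies 19 mm behind it (grip_point_offset is the distance from the TCP to the grasp point, in m); z points along the fingers, y is the direction in which the jaws open and shut (so a half turn about z gives the same grasp; the last joint's range is limited). The gripper opens to 85 mm and grips with 20 to 120 N. Pads are 22 mm wide; open, the fingers measure 114 mm over their backs; the gripper's body (76 mm by 85 mm) begins 54 mm behind the grasp point. The pads swing forward as they close: fully open they stand 13 mm farther back than shut.
Start: joints at [-1.235, 0.32, 1.565, -0, 1.257, -0.02], TCP at [0.2, -0.539, 0.231] pointing down, gripper open.
Joint ranges: [-3.11, 3.11], [-0.84, 2.01], [0.21, 2.61], [-1.34, 4.49], [0.05, 2.63], [-2.56, 2.56]. Speed limits (rad/s): [2.57, 2.57, 3.14, 3.14, 3.14, 3.14].

## Interface

Orientations are given as a rotation vector (axis times angle).
In Python, from workcell import * gives the robot as it stands.
- The arm moves only by the tool play_rows, never from a script. Its argument "series" is a list of rows, each an object with "travel": the shift along the tool's x, y, z in units of 60 mm (1.0 is 60 mm), a list of three; "rotation": the turn, a rotation vector about the tool's x, y, z in units of 8 degrees (1.0 is 8 degrees), a list of three; "grip": the finger opening in mm, from 0 to 85.4. In form: [{"travel": [tx, ty, tz], "rotation": [wx, wy, wz], "grip": grip}, ...]. A call has 1 to 20 rows; each row shifts and turns the commanded pose from where the row before left it, along the tool's axes as they then stand; what a row does not reach is not made up. A row lasts 1/8 s, in which the tool goes at most 62.5 mm and 10.7 degrees, less where a joint would pass 70% of its speed; a pose out of reach is approached as far as the arm can. A call is refused whole if a number of a shift passes 1 or a number of a turn 1, either way. A call with a gripper value outside its range is refused whole. The fingers move at their own pace and stop on an object; "grip_force" is the grip in N (left out, the last holds). Time passes only in rows, so rows that do not move let the fingers close. It gives the time, the measured TCP pose, the force and the opening at its end, in the units of the state.
- observe(): the state, without advancing time (a new reading comes with each control period).
- get_image(name): name is "side" or "top"; returns a dict with "pixels" (400x640x3 uint8, blue, green, red), "fx", "fy", "cx", "cy" (pixels), "eye" and "attitude" of the camera in the world. Camera axes: x right, y down, z forward; pixel columns grow to the right and rows downward; lengths in m; the calibration is good to about 2 mm. A picture is of the moment at which its call begins. There is no depth.
- close_job(): hands the job in, once; it reports no verdict.
The state is a dict: "time_s": time; "qpos": joint angles; "qvel": joint speeds; "joint_efforts": joint torques, N m; "tool_pos": TCP position; "orientation": TCP orientation; "ft_force": force on the tool from outside, world axes, zero at the start; "ft_torque": the same for the moment, N m; "opening": finger opening in m.
Only numpy, scipy, OpenCV 4.12 (cv2) and the standard library are available. Lean on these libraries where they do the work, as an engineer would, in place of code of your own. Each camera call takes 0.05 s, during which the arm holds its last target.

## Task

The plywood wax case is standing open: take its heavy lid down by the ball handle, keeping it in hand so that it never drops or slams, then press it on down through the catch until you feel it firmly on its stop, without forcing it further. Let go: it must stay shut by itself. Leave the other things on the bench alone.

Things in the scene. Friction and masses are not known exactly. Their poses are not given: they have to be found in the camera images.
- case: Open plywood box fixed to the bench, 130 (x) x 160 (y) x 78 mm high, with lumps of wax inside. Origin: centre of its underside; own x points from the front (ball handle side, towards the robot) to the hinge at the back, y along the hinge, z up.
- lid_hinge (a point): Middle of the hinge line, 71 mm behind the case's centre (case +x), 85 mm above the bench; the line runs along the case's y. The hinge is stiff (0.24 N m): the lid stays up by itself only above about 1.15 rad; somewhere between 1.15 and 0.8 rad its weight takes over and it drops shut unless held.
- lid (a joint): Lid angle in rad: about 0 shut and level, grows as it opens, found at 1.17 to 1.35. Plywood cap 150 x 182 mm, 12 mm thick, with 24 mm skirts and a steel plate on top, 0.5 to 0.8 kg. Lowering at up to 0.5 rad/s is gentle; over 1.3 rad/s is a slam. Caught it stays at -0.065 to +0.065 (differs each time); not caught it springs back up to 0.085 to 0.215.
- lid_catch (a point): Striker under the lid, 106 mm from the hinge line, 22 mm below it when shut. At 0.085 to 0.215 rad it meets a sprung pin that carries the lid; pressed on, it passes a sprung roller, the resistance drops, the roller holds it down on a firm stop. Pin, roller and stop sit inside the case front, up to 6.5 mm higher or lower each time, unseen: feel for them.
- lid_ball (a point): Centre of the ball handle, 28 mm across, on a 12 mm rod in the middle of the lid's front edge, 37 mm out. At lid angle q it is 180 cos q mm in front of the hinge line and 180 sin q above it. Pinch it from above across the case's y; it turns between the pads. Polished (friction 0.2): a light pinch carries the lid but slips under the 10 to 17 N press of the catch.
- buffer (a joint): Hard rubber buffer inside the case that forms the catch's firm stop: its squeeze in m. 0 until the caught lid is pressed onto it, then 0.1 mm for about 3.5 N down on the ball; 0.15 mm is firmly home, more than 0.8 mm (about 27 N on the ball) crushes it. Hidden from view.
- tin_plum: Bystander: small round metal tin of plum wax, 58 mm across, 50 high. Origin: centre of its underside.
- tin_oxide: Bystander: small round metal tin, 59 mm across, 45 high. Origin: centre of its underside.
- tin_lime: Bystander: small round metal tin, 51 mm across, 40 high. Origin: centre of its underside.
- tin_small: Bystander: small round metal tin, 64 mm across, 45 high. Origin: centre of its underside.
- tape_roll: Bystander: roll of masking tape lying flat, 93 mm across, 24 high. Origin: centre of its underside.
- study: Bystander: small painted board lying flat, 81 x 96 x 11 mm. Origin: centre of its underside.

How it is judged:
On the way, in this order (a step that is already met when the one before it is completed fails the run):
1. the lid is brought down with the hand on it (value of joint lid between 0.08 and 0.5 rad and contact force between the fingers and lid above 0.3 N), for 0.1 s.
2. the lid is pressed through the catch, firmly onto its stop (value of joint lid below 0.072 rad and value of joint buffer above 0.00015 m), for 0.1 s.
At the end, for the whole second after the job is handed in: The lid is caught and at rest: its angle is below 0.072 rad (a lid that is not caught springs back to 0.085 or more), moving less than 0.05 rad/s (value of joint lid below 0.072 rad and velocity of joint lid between -0.05 and 0.05 rad/s); the robot touches nothing.
It fails at once if the lid drops or slams (faster than 1.3 rad/s while still above 0.13 rad) (velocity of joint lid below -1.3 rad/s and value of joint lid above 0.13 rad).
It fails at once if the lid is forced: the buffer under the catch is crushed by more than 0.8 mm (value of joint buffer above 0.0008 m).
It fails at once if another thing on the bench is pushed more than 30 mm (distance of any of tin_plum, tin_oxide, tin_lime, tin_small, tape_roll, study from where it was at the start of the episode above 0.03 m).
It also fails if it takes over 53 s, if anything falls off the work surface, if the arm or the gripper's body presses on something with over 40 N, if the wrist force passes 120 N, or if a joint passes its speed limit or range.

## Working session

There is one attempt and no reset: what is moved stays moved. The work goes in short steps, Python scripts to look and compute and a tool call to move; the robot and the scene stay as the last step left them, time stands still between calls to the robot, and variables do not carry over. Pictures are saved under pics/ and viewed, and the job is handed in when it is done.

Besides the shell and the picture viewer there is one more tool, called after "Emit:" as name([rows], argument=value, ...), one row to a line, values as JSON. play_rows: Moves the arm, as the interface text tells. Its arguments: {"type":"object","properties":{"series":{"type":"array"},"grip_force":{"type":"number"}},"required":["series"]}

```bash
ls; mkdir -p pics
python3 - <<'E'
from workcell import *
import cv2
s=observe();print(s)
for n in("side","top"):
    d=get_image(n);cv2.imwrite(f"pics/{n}0.png",d["pixels"]);print(n,{k:v for k,v in d.items() if k!="pixels"})
E
```

```text
pics
{'time_s': 0.0, 'qpos': array([-1.23496505e+00,  3.20298453e-01,  1.56567679e+00,  1.15527840e-05,
        1.25737719e+00, -1.99951656e-02]), 'qvel': array([ 0.00121457, -0.00093423, -0.00240701,  0.00067222,  0.00057051,
        0.00029672]), 'joint_efforts': array([ 2.94467893e-03, -4.15523028e+01, -2.34161478e+01,  3.91610238e-04,
        7.92216364e-03,  3.22053936e-06]), 'tool_pos': array([ 0.20016181, -0.53853554,  0.23047935]), 'orientation': array([-3.09029189e+00, -5.55673487e-01,  4.17438937e-04]), 'ft_force': array([ 0.09528999, -0.54142024, -0.64417568]), 'ft_torque': array([ 0.0321421 , -0.02434939, -0.01906438]), 'opening': 0.08511794725869243}
side {'fx': 393.20125431217974, 'fy': 393.20125431217974, 'cx': 319.8601399952336, 'cy': 194.2170514071898, 'eye': array([0.41987325, 0.47480041, 0.40058609]), 'attitude': array([-0.03813392, -2.58673395,  1.75098986])}
top {'fx': 493.6804461678921, 'fy': 493.6804461678921, 'cx': 314.1074645432916, 'cy': 197.50482022811292, 'eye': array([ 0.34115007, -0.33656884,  1.04159868]), 'attitude': array([-2.16556642,  2.18229998, -0.04810574])}
```

View pics/side0.png

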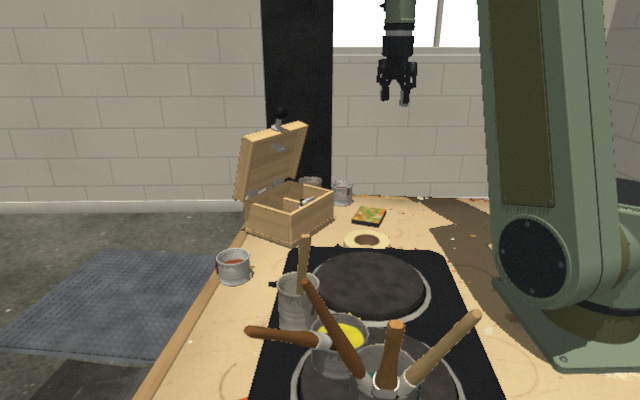

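View pics/top0.png

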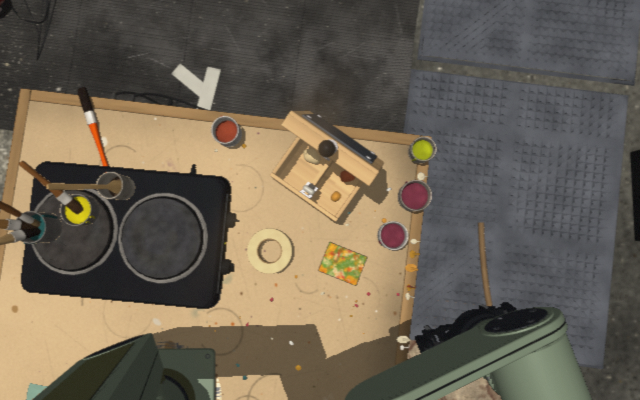

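The side view shows the open lid with its dark ball near (281,113). The top view shows the ball near (327,148) and the case corners around (273,178), (336,218) and (368,182). I'll zoom in before measuring.

Run:
```python
import cv2,numpy as np
a=cv2.imread("pics/side0.png")[90:260,220:350];b=cv2.imread("pics/top0.png")[95:230,255:395]
a=cv2.resize(a,(390,510),interpolation=cv2.INTER_CUBIC);b=cv2.resize(b,(405,390),interpolation=cv2.INTER_CUBIC)
c=np.zeros((510,800,3),np.uint8);c[:,:390]=a;c[:390,395:]=b;cv2.imwrite("pics/z0.png",c)
```

```text
(no output)
```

View pics/z0.png

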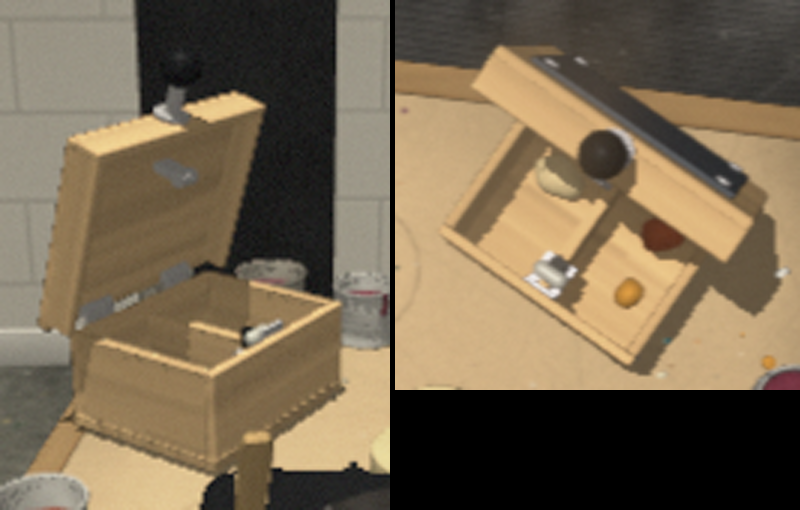

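Zoomed in, the ball centre is at about (280.3,112.7) in the side view and (326.9,148.3) in the top view. In the top view the front rim corners are at about (272.3,174.6) and (336.2,221.3).

```bash
cat > h.py <<'E'
import cv2,numpy as np
from scipy.spatial.transform import Rotation as R
C={"side":(393.20125,319.86014,194.21705,[0.41987325,0.47480041,0.40058609],[-0.03813392,-2.58673395,1.75098986]),
"top":(493.68045,314.10746,197.50482,[0.34115007,-0.33656884,1.04159868],[-2.16556642,2.18229998,-0.04810574])}
def ray(n,u,v):
    f,cx,cy,e,a=C[n];d=R.from_rotvec(a).apply([(u-cx)/f,(v-cy)/f,1]);return np.array(e),d/np.linalg.norm(d)
def plane(n,u,v,z):
    e,d=ray(n,u,v);return e+d*(z-e[2])/d[2]
def tri(p,q):
    e1,d1=ray("side",*p);e2,d2=ray("top",*q)
    t=np.linalg.lstsq(np.c_[d1,-d2],e2-e1,rcond=None)[0];a=e1+t[0]*d1;b=e2+t[1]*d2
    return (a+b)/2,np.linalg.norm(a-b)
def proj(n,P):
    f,cx,cy,e,a=C[n];c=R.from_rotvec(a).inv().apply(np.array(P)-e);return cx+f*c[0]/c[2],cy+f*c[1]/c[2]
E
python3 - <<'E'
from h import *
np.set_printoptions(precision=4,suppress=True)
t=cv2.imread("pics/top0.png");s=cv2.imread("pics/side0.png")
for n,im,(x0,x1,y0,y1) in(("side",s,(268,294,100,122)),("top",t,(312,342,134,163))):
    m=(im[y0:y1,x0:x1].max(2)<(45 if n=="side" else 75)).astype(np.uint8)
    k,l,st,c=cv2.connectedComponentsWithStats(m)
    for i in range(1,k):
        if st[i,4]>20: print(n,st[i],c[i]+[x0,y0])
B,g=tri((280.3,112.7),(326.9,148.3));print("ball",B,g)
F1=plane("top",272.3,174.6,.078);F2=plane("top",336.2,221.3,.078)
print(F1,F2,np.linalg.norm(F1-F2))
S2=plane("side",220+213/3,90+373/3,.078);S3=plane("side",220+340/3,90+304/3,.078)
print("side rim",S2,S3,np.linalg.norm(S2-S3))
yd=(F1-F2)/np.linalg.norm(F1-F2);xd=np.array([yd[1],-yd[0],0]);M=(F1+F2)/2
print("yaw",np.arctan2(xd[1],xd[0]))
H=M+xd*(.065+.071);H[2]=.085
r=B-H;print("H",H,"r",-r@xd,r@yd,r[2],np.hypot(r@xd,r[2]),"q",np.arctan2(r[2],-r@xd))
E
```

```text
side [  0   0  26  22 544] [280.5515 110.0974]
top [21  0  9  7 35] [338.2571 135.9143]
top [  7   7  16  16 198] [326.7121 148.6414]
ball [ 0.4756 -0.3381  0.256 ] 0.0015612531311603262
[ 0.4541 -0.2306  0.078 ] [ 0.3613 -0.3553  0.078 ] 0.15541744681458614
side rim [ 0.4549 -0.2266  0.078 ] [ 0.3644 -0.3475  0.078 ] 0.1510886861708485
yaw -0.6393044700970814
H [ 0.5168 -0.3741  0.085 ] r 0.05458949046633724 0.004318104679232403 0.17098912180540232 0.17949176093948446 q 1.2617674245046309
```

Run:
```python
from h import *
from workcell import observe
np.set_printoptions(precision=4,suppress=True)
s=observe();T=R.from_rotvec(s["orientation"]);print(T.as_matrix())
xd=np.array([np.cos(-.64),np.sin(-.64),0]);yd=np.array([-xd[1],xd[0],0])
for sg in(1,-1):
    y=sg*yd;z=np.array([0,0,-1.]);x=np.cross(y,z)
    G=R.from_matrix(np.c_[x,y,z]);print(sg,"x",x,"rotdeg",np.degrees((T.inv()*G).as_rotvec()))
B=np.array([.4756,-.3381,.256]);p=s["tool_pos"]
D=B+[0,0,.085]-p
print("delta world",D,"tool",T.inv().apply(D)/.06)
for n,u,v,z in(("tape",270,250,.024),("study",343,263,.011)):print(n,plane("top",u,v,z))
```

```text
[[ 0.9374  0.3483 -0.0005]
 [ 0.3483 -0.9374  0.0015]
 [ 0.     -0.0016 -1.    ]]
1 x [-0.8021  0.5972  0.    ] rotdeg [  -0.051    -0.0984 -122.9458]
-1 x [ 0.8021 -0.5972  0.    ] rotdeg [-0.084   0.0435 57.0541]
delta world [0.2754 0.2005 0.1104] tool [ 5.4672 -1.5363 -1.8381]
tape [ 0.3045 -0.2198  0.024 ]
study [ 0.2764 -0.3698  0.011 ]
```

Emit:
play_rows([
  {"travel": [0,0,-0.46],"rotation": [0,0,0],"grip": 85},
  {"travel": [0,0,-0.46],"rotation": [0,0,0],"grip": 85},
  {"travel": [0,0,-0.46],"rotation": [0,0,0],"grip": 85},
  {"travel": [0,0,-0.46],"rotation": [0,0,0],"grip": 85},
  {"travel": [0.547,-0.154,0],"rotation": [0,0,0],"grip": 85},
  {"travel": [0.547,-0.154,0],"rotation": [0,0,0],"grip": 85},
  {"travel": [0.547,-0.154,0],"rotation": [0,0,0],"grip": 85},
  {"travel": [0.547,-0.154,0],"rotation": [0,0,0],"grip": 85},
  {"travel": [0.547,-0.154,0],"rotation": [0,0,0],"grip": 85},
  {"travel": [0.547,-0.154,0],"rotation": [0,0,0],"grip": 85},
  {"travel": [0.547,-0.154,0],"rotation": [0,0,0],"grip": 85},
  {"travel": [0.547,-0.154,0],"rotation": [0,0,0],"grip": 85},
  {"travel": [0.547,-0.154,0],"rotation": [0,0,0],"grip": 85},
  {"travel": [0.547,-0.154,0],"rotation": [0,0,0],"grip": 85},
], grip_force=60)

```text
time_s: 1.85
tool_pos: [0.4765, -0.3372, 0.3412]
orientation: [-3.091, -0.556, 0.001]
ft_force: [-0.3, -0.6, -0.1]
opening: 0.0849
```

Emit:
play_rows([
  {"travel": [0,0,0],"rotation": [0,0,0.89],"grip": 85},
  {"travel": [0,0,0],"rotation": [0,0,0.89],"grip": 85},
  {"travel": [0,0,0],"rotation": [0,0,0.89],"grip": 85},
  {"travel": [0,0,0],"rotation": [0,0,0.89],"grip": 85},
  {"travel": [0,0,0],"rotation": [0,0,0.89],"grip": 85},
  {"travel": [0,0,0],"rotation": [0,0,0.89],"grip": 85},
  {"travel": [0,0,0],"rotation": [0,0,0.89],"grip": 85},
  {"travel": [0,0,0],"rotation": [0,0,0.89],"grip": 85},
  {"travel": [0,0,0],"rotation": [0,0,0],"grip": 85},
  {"travel": [0,0,0],"rotation": [0,0,0],"grip": 85},
])

```text
time_s: 3.1
tool_pos: [0.4757, -0.338, 0.3414]
orientation: [-2.984, 0.983, 0.001]
ft_force: [0.6, -0.3, -0.5]
opening: 0.085
```

```bash
cat > st.py <<'E'
from h import *
from workcell import *
np.set_printoptions(precision=4,suppress=True)
s=observe();T=R.from_rotvec(s["orientation"]);print(s["time_s"],s["tool_pos"],s["ft_force"],s["opening"],s["qpos"]);print(T.as_matrix())
B=np.array([.4756,-.3381,.256])
print("to ball in tool, units",T.inv().apply(B-s["tool_pos"])/.06)
E
python3 st.py
python3 - <<'E'
from h import *
from workcell import get_image
a=get_image("side")["pixels"][40:260,200:360];b=get_image("top")["pixels"][60:240,235:435]
c=np.zeros((550,800,3),np.uint8);c[:,:400]=cv2.resize(a,(400,550),interpolation=cv2.INTER_CUBIC);c[:360,400:]=cv2.resize(b,(400,360),interpolation=cv2.INTER_CUBIC);cv2.imwrite("pics/z1.png",c)
E
```

```text
3.1 [ 0.4757 -0.338   0.3414] [ 0.5607 -0.2716 -0.5397] 0.08496673152330689 [-0.6374  0.2888  1.3364 -0.0001  1.5169  1.57  ]
[[ 0.8041 -0.5945 -0.0005]
 [-0.5945 -0.8041  0.0003]
 [-0.0005  0.0001 -1.    ]]
to ball in tool, units [0.0009 0.0022 1.424 ]
```

View pics/z1.png

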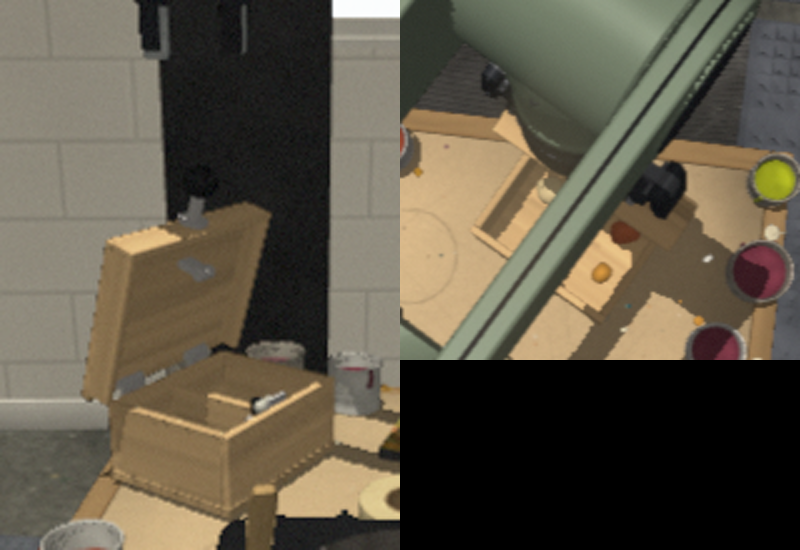

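The open fingers (tips near (150,50) and (235,45)) straddle the ball (200,182) in the side view, so I'll go down and pinch.

Emit:
play_rows([
  {"travel": [0,0,0.44],"rotation": [0,0,0],"grip": 85},
  {"travel": [0,0,0.44],"rotation": [0,0,0],"grip": 85},
  {"travel": [0,0,0.44],"rotation": [0,0,0],"grip": 85},
  {"travel": [0,0,0.44],"rotation": [0,0,0],"grip": 85},
  {"travel": [0,0,0],"rotation": [0,0,0],"grip": 50},
  {"travel": [0,0,0],"rotation": [0,0,0],"grip": 50},
  {"travel": [0,0,0],"rotation": [0,0,0],"grip": 50},
  {"travel": [0,0,0],"rotation": [0,0,0],"grip": 50},
])

```text
time_s: 4.2
tool_pos: [0.4761, -0.3383, 0.2371]
orientation: [2.982, -0.985, 0.003]
ft_force: [0.3, -0.7, 0.9]
opening: 0.0499
```

```bash
python3 st.py
python3 - <<'E'
from h import *
from workcell import get_image
a=get_image("side")["pixels"][40:260,200:360]
cv2.imwrite("pics/z2.png",cv2.resize(a,(432,594),interpolation=cv2.INTER_CUBIC))
E
```

```text
4.2 [ 0.4761 -0.3383  0.2371] [ 0.3161 -0.6881  0.8846] 0.04986997414771225 [-0.6374  0.3295  1.535  -0.0001  1.2752  1.5716]
[[ 0.8031 -0.5958  0.0015]
 [-0.5958 -0.8031 -0.0012]
 [ 0.0019  0.0001 -1.    ]]
to ball in tool, units [-0.0081  0.0024 -0.3146]
```

View pics/z2.png

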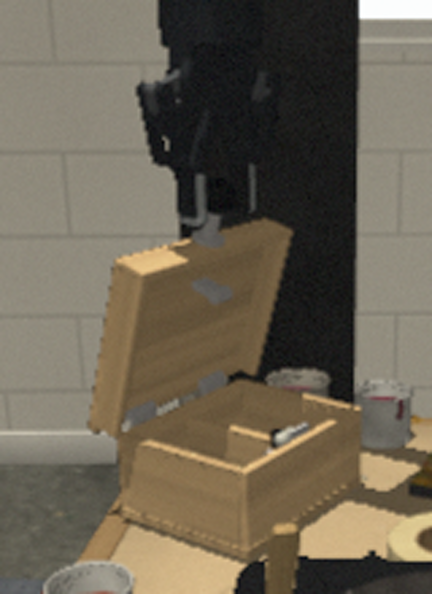

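The ball at about (218,190) sits between the pads, so I'll close.

Emit:
play_rows([
  {"travel": [0,0,0],"rotation": [0,0,0],"grip": 10},
  {"travel": [0,0,0],"rotation": [0,0,0],"grip": 10},
  {"travel": [0,0,0],"rotation": [0,0,0],"grip": 10},
  {"travel": [0,0,0],"rotation": [0,0,0],"grip": 10},
  {"travel": [0,0,0],"rotation": [0,0,0],"grip": 10},
  {"travel": [0,0,0],"rotation": [0,0,0],"grip": 10},
], grip_force=60)

```text
time_s: 5.0
tool_pos: [0.4759, -0.3378, 0.2366]
orientation: [-2.983, 0.986, -0.001]
ft_force: [-0.4, 2.4, 5.7]
opening: 0.025
```

```bash
python3 st.py
python3 - <<'E'
from h import *
# arc table: tool x,z units for q steps
q=np.arange(1.26,-0.11,-.06)
x=-.18*np.cos(q);z=-.18*np.sin(q)
for a,b,c in zip(q[1:],np.diff(x)/.06,np.diff(z)/.06):print("%.2f %.3f %.3f"%(a,b,c))
E
```

```text
5.0 [ 0.4759 -0.3378  0.2366] [-0.416   2.3725  5.6797] 0.02497112607479501 [-0.6373  0.3298  1.5358  0.0005  1.2755  1.5717]
[[ 0.8031 -0.5959  0.0007]
 [-0.5959 -0.8031  0.0001]
 [ 0.0005 -0.0005 -1.    ]]
to ball in tool, units [-0.0012  0.0061 -0.323 ]
1.20 -0.170 0.060
1.14 -0.166 0.070
1.08 -0.161 0.080
1.02 -0.156 0.090
0.96 -0.150 0.099
0.90 -0.144 0.108
0.84 -0.138 0.116
0.78 -0.130 0.124
0.72 -0.123 0.132
0.66 -0.115 0.139
0.60 -0.106 0.145
0.54 -0.097 0.152
0.48 -0.088 0.157
0.42 -0.078 0.162
0.36 -0.068 0.166
0.30 -0.058 0.170
0.24 -0.048 0.173
0.18 -0.038 0.176
0.12 -0.027 0.178
0.06 -0.016 0.179
-0.00 -0.005 0.180
-0.06 0.005 0.180
```

Run:
```python
from h import *
from workcell import get_image
a=get_image("side")["pixels"][70:150,240:330]
a=cv2.convertScaleAbs(a,alpha=2.0)
cv2.imwrite("pics/z3.png",cv2.resize(a,(660,587),interpolation=cv2.INTER_CUBIC))
```

```text
(no output)
```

View pics/z3.png

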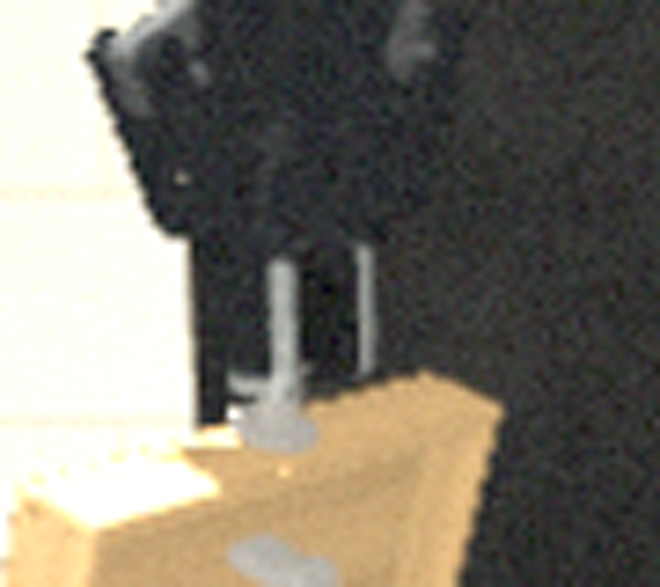

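The pads (white strips around (285,330) and (365,310)) close round the ball, slightly compressing it (25 mm opening). I'll lower along the arc at about 0.24 rad/s, starting with a short check.

Emit:
play_rows([
  {"travel": [-0.085,0,0.03],"rotation": [0,0,0],"grip": 10},
  {"travel": [-0.085,0,0.03],"rotation": [0,0,0],"grip": 10},
  {"travel": [-0.083,0,0.035],"rotation": [0,0,0],"grip": 10},
  {"travel": [-0.083,0,0.035],"rotation": [0,0,0],"grip": 10},
])

```text
time_s: 5.55
tool_pos: [0.4601, -0.3265, 0.2291]
orientation: [2.982, -0.985, 0.004]
ft_force: [-0.2, 0.8, 5.0]
opening: 0.0253
```

```bash
python3 st.py
```

```text
5.55 [ 0.4601 -0.3265  0.2291] [-0.1846  0.7873  4.9774] 0.025294771160132717 [-0.6374  0.3026  1.5952 -0.0002  1.2409  1.5717]
[[ 0.8031 -0.5958  0.0022]
 [-0.5958 -0.8031 -0.0019]
 [ 0.0029  0.0002 -1.    ]]
to ball in tool, units [ 0.324   0.0013 -0.4472]
```

Forces are small and the lid follows, so I'll continue.

Emit:
play_rows([
  {"travel": [-0.08,0,0.04],"rotation": [0,0,0],"grip": 10},
  {"travel": [-0.08,0,0.04],"rotation": [0,0,0],"grip": 10},
  {"travel": [-0.078,0,0.045],"rotation": [0,0,0],"grip": 10},
  {"travel": [-0.078,0,0.045],"rotation": [0,0,0],"grip": 10},
  {"travel": [-0.075,0,0.05],"rotation": [0,0,0],"grip": 10},
  {"travel": [-0.075,0,0.05],"rotation": [0,0,0],"grip": 10},
  {"travel": [-0.072,0,0.054],"rotation": [0,0,0],"grip": 10},
  {"travel": [-0.072,0,0.054],"rotation": [0,0,0],"grip": 10},
])

```text
time_s: 6.55
tool_pos: [0.4295, -0.3046, 0.2055]
orientation: [2.982, -0.985, -0.001]
ft_force: [-3.4, -1.1, 5.0]
opening: 0.0247
```

```bash
python3 st.py
python3 - <<'E'
from h import *
from workcell import get_image
a=get_image("side")["pixels"][40:260,200:360]
cv2.imwrite("pics/z4.png",cv2.resize(a,(432,594),interpolation=cv2.INTER_CUBIC))
E
```

```text
6.55 [ 0.4295 -0.3046  0.2055] [-3.4144 -1.0718  4.9982] 0.024731773096508185 [-0.6378  0.2622  1.7152 -0.0016  1.1642  1.5717]
[[ 0.8032 -0.5957 -0.0009]
 [-0.5957 -0.8032 -0.0011]
 [-0.0001  0.0015 -1.    ]]
to ball in tool, units [ 0.9497 -0.0078 -0.8421]
```

View pics/z4.png

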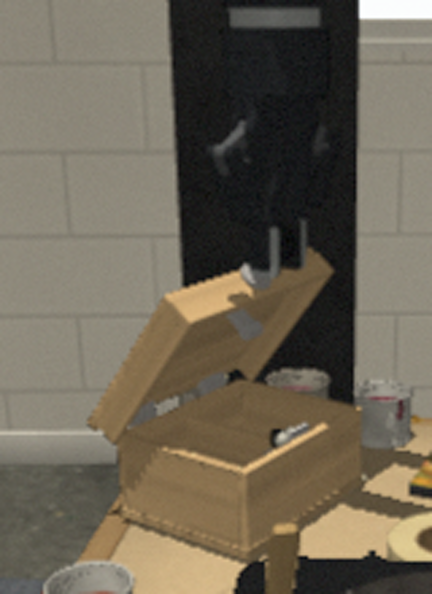

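The lid is at about 0.9 rad, still held by the pads at (285,250). I'll keep lowering to about 0.36.

Emit:
play_rows([
  {"travel": [-0.069,0,0.058],"rotation": [0,0,0],"grip": 10},
  {"travel": [-0.069,0,0.058],"rotation": [0,0,0],"grip": 10},
  {"travel": [-0.065,0,0.062],"rotation": [0,0,0],"grip": 10},
  {"travel": [-0.065,0,0.062],"rotation": [0,0,0],"grip": 10},
  {"travel": [-0.062,0,0.066],"rotation": [0,0,0],"grip": 10},
  {"travel": [-0.062,0,0.066],"rotation": [0,0,0],"grip": 10},
  {"travel": [-0.058,0,0.07],"rotation": [0,0,0],"grip": 10},
  {"travel": [-0.058,0,0.07],"rotation": [0,0,0],"grip": 10},
  {"travel": [-0.053,0,0.072],"rotation": [0,0,0],"grip": 10},
  {"travel": [-0.053,0,0.072],"rotation": [0,0,0],"grip": 10},
])

```text
time_s: 7.85
tool_pos: [0.3998, -0.2833, 0.1655]
orientation: [2.981, -0.984, -0.001]
ft_force: [-4.9, -5.7, 1.0]
opening: 0.0249
```

```bash
python3 st.py
```

```text
7.85 [ 0.3998 -0.2833  0.1655] [-4.9213 -5.6902  0.9759] 0.024947349190775885 [-0.6382  0.242   1.8546 -0.0031  1.045   1.5719]
[[ 0.8035 -0.5954 -0.0016]
 [-0.5954 -0.8035 -0.0022]
 [ 0.      0.0027 -1.    ]]
to ball in tool, units [ 1.5596 -0.0145 -1.509 ]
```

Emit:
play_rows([
  {"travel": [-0.048,0,0.076],"rotation": [0,0,0],"grip": 10},
  {"travel": [-0.048,0,0.076],"rotation": [0,0,0],"grip": 10},
  {"travel": [-0.044,0,0.078],"rotation": [0,0,0],"grip": 10},
  {"travel": [-0.044,0,0.078],"rotation": [0,0,0],"grip": 10},
  {"travel": [-0.039,0,0.081],"rotation": [0,0,0],"grip": 10},
  {"travel": [-0.039,0,0.081],"rotation": [0,0,0],"grip": 10},
  {"travel": [-0.034,0,0.083],"rotation": [0,0,0],"grip": 10},
  {"travel": [-0.034,0,0.083],"rotation": [0,0,0],"grip": 10},
])

```text
time_s: 8.85
tool_pos: [0.3835, -0.2716, 0.1272]
orientation: [2.981, -0.983, -0.002]
ft_force: [-6.2, -8.1, 0.2]
opening: 0.0252
```

```bash
python3 st.py
python3 - <<'E'
from h import *
from workcell import get_image
a=get_image("side")["pixels"][40:260,200:360]
cv2.imwrite("pics/z5.png",cv2.resize(a,(432,594),interpolation=cv2.INTER_CUBIC))
E
```

```text
8.85 [ 0.3835 -0.2716  0.1272] [-6.1961 -8.0814  0.2376] 0.025240536745926002 [-0.6385  0.2547  1.9507 -0.0042  0.9367  1.5719]
[[ 0.8038 -0.5948 -0.0025]
 [-0.5948 -0.8038 -0.0024]
 [-0.0006  0.0034 -1.    ]]
to ball in tool, units [ 1.8923 -0.0153 -2.1481]
```

View pics/z5.png

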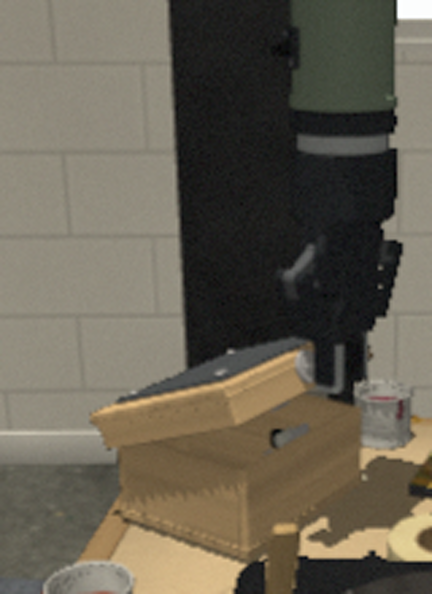

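The lid is held at about 0.38 rad. There is about 10 N of side load along the hinge from a small yaw error. I'll relieve it with a little tool +y.

Emit:
play_rows([
  {"travel": [0,0.02,0],"rotation": [0,0,0],"grip": 10},
  {"travel": [0,0.02,0],"rotation": [0,0,0],"grip": 10},
  {"travel": [0,0,0],"rotation": [0,0,0],"grip": 10},
])

```text
time_s: 9.28
tool_pos: [0.3835, -0.2718, 0.1276]
orientation: [-2.981, 0.986, 0.0]
ft_force: [1.3, 0.9, -3.6]
opening: 0.0256
```

```bash
python3 st.py
```

```text
9.275 [ 0.3835 -0.2718  0.1276] [ 1.3007  0.9452 -3.6293] 0.02560537646368425 [-0.6419  0.2543  1.9499  0.0016  0.9379  1.5668]
[[ 0.8028 -0.5963  0.0003]
 [-0.5963 -0.8028  0.0014]
 [-0.0005 -0.0013 -1.    ]]
to ball in tool, units [ 1.8901 -0.0304 -2.1405]
```

Emit:
play_rows([
  {"travel": [-0.032,0,0.084],"rotation": [0,0,0],"grip": 10},
  {"travel": [-0.029,0,0.085],"rotation": [0,0,0],"grip": 10},
  {"travel": [-0.026,0,0.086],"rotation": [0,0,0],"grip": 10},
  {"travel": [-0.012,0,0.045],"rotation": [0,0,0],"grip": 10},
  {"travel": [0,0,0],"rotation": [0,0,0],"grip": 10},
])

```text
time_s: 9.9
tool_pos: [0.3786, -0.2684, 0.1096]
orientation: [-2.982, 0.986, 0.0]
ft_force: [3.5, 3.9, -3.2]
opening: 0.0253
```

```bash
python3 st.py
```

```text
9.9 [ 0.3786 -0.2684  0.1096] [ 3.4976  3.8975 -3.1509] 0.025296439833605754 [-0.642   0.2681  1.9866  0.0012  0.8874  1.5666]
[[ 0.8029 -0.5961  0.0001]
 [-0.5961 -0.8029  0.0011]
 [-0.0006 -0.0009 -1.    ]]
to ball in tool, units [ 1.9896 -0.0326 -2.4403]
```

Emit:
play_rows([
  {"travel": [-0.011,-0.01,0.044],"rotation": [0,0,0],"grip": 10},
  {"travel": [-0.01,0,0.044],"rotation": [0,0,0],"grip": 10},
  {"travel": [0,0,0],"rotation": [0,0,0],"grip": 10},
], grip_force=70)

```text
time_s: 10.28
tool_pos: [0.3774, -0.2675, 0.1044]
orientation: [-2.983, 0.986, 0.002]
ft_force: [1.2, 2.6, -2.7]
opening: 0.0252
```

Emit:
play_rows([
  {"travel": [-0.009,0,0.044],"rotation": [0,0,0],"grip": 10},
  {"travel": [0,0,0],"rotation": [0,0,0],"grip": 10},
])

```text
time_s: 10.52
tool_pos: [0.3769, -0.2671, 0.1018]
orientation: [-2.983, 0.986, 0.002]
ft_force: [-0.3, 2.6, -2.6]
opening: 0.0251
```

Emit:
play_rows([
  {"travel": [-0.008,0,0.044],"rotation": [0,0,0],"grip": 10},
  {"travel": [0,0,0],"rotation": [0,0,0],"grip": 10},
])

```text
time_s: 10.78
tool_pos: [0.3765, -0.2668, 0.0992]
orientation: [-2.983, 0.986, 0.002]
ft_force: [-1.4, 3.0, -2.3]
opening: 0.0251
```

Emit:
play_rows([
  {"travel": [-0.015,0,0.04],"rotation": [0,0,0],"grip": 10},
  {"travel": [0,0,0],"rotation": [0,0,0],"grip": 10},
])

```text
time_s: 11.02
tool_pos: [0.3762, -0.2666, 0.097]
orientation: [2.983, -0.986, 0.0]
ft_force: [-1.7, 2.0, -1.1]
opening: 0.025
```

Emit:
play_rows([
  {"travel": [-0.008,0,0.04],"rotation": [0,0,0],"grip": 10},
  {"travel": [0,0,0],"rotation": [0,0,0],"grip": 10},
])

```text
time_s: 11.28
tool_pos: [0.3761, -0.2665, 0.0955]
orientation: [2.982, -0.986, 0.001]
ft_force: [-2.7, 2.8, 7.1]
opening: 0.0247
```

Emit:
play_rows([
  {"travel": [-0.006,0,0.04],"rotation": [0,0,0],"grip": 10},
  {"travel": [0,0,0],"rotation": [0,0,0],"grip": 10},
])

```text
time_s: 11.52
tool_pos: [0.3758, -0.2663, 0.0938]
orientation: [2.982, -0.986, 0.002]
ft_force: [-3.8, 4.3, 12.1]
opening: 0.0247
```

The pin engaged at about 0.16 rad, with force rising to 12 N. I'll continue in small steps and watch for the drop.

Emit:
play_rows([
  {"travel": [-0.004,0,0.025],"rotation": [0,0,0],"grip": 10},
  {"travel": [0,0,0],"rotation": [0,0,0],"grip": 10},
])

```text
time_s: 11.78
tool_pos: [0.3761, -0.2665, 0.0925]
orientation: [2.982, -0.985, 0.004]
ft_force: [-3.3, 4.5, 11.3]
opening: 0.0247
```

Emit:
play_rows([
  {"travel": [-0.004,0,0.02],"rotation": [0,0,0],"grip": 10},
  {"travel": [0,0,0],"rotation": [0,0,0],"grip": 10},
])

```text
time_s: 12.02
tool_pos: [0.3759, -0.2664, 0.0913]
orientation: [2.982, -0.985, 0.004]
ft_force: [-2.8, 4.1, 11.0]
opening: 0.0248
```

Emit:
play_rows([
  {"travel": [-0.003,0,0.02],"rotation": [0,0,0],"grip": 10},
  {"travel": [0,0,0],"rotation": [0,0,0],"grip": 10},
])

```text
time_s: 12.28
tool_pos: [0.3763, -0.2667, 0.0901]
orientation: [2.981, -0.986, 0.006]
ft_force: [-1.5, 2.9, 9.5]
opening: 0.0252
```

Emit:
play_rows([
  {"travel": [-0.003,0,0.02],"rotation": [0,0,0],"grip": 10},
  {"travel": [0,0,0],"rotation": [0,0,0],"grip": 10},
])

```text
time_s: 12.52
tool_pos: [0.3762, -0.2667, 0.0889]
orientation: [2.981, -0.986, 0.006]
ft_force: [-2.2, 3.2, 9.6]
opening: 0.0244
```

```bash
python3 st.py
python3 - <<'E'
from h import *
from workcell import get_image
a=get_image("side")["pixels"][120:260,200:360]
cv2.imwrite("pics/z6.png",cv2.resize(a,(640,560),interpolation=cv2.INTER_CUBIC))
E
```

```text
12.525 [ 0.3762 -0.2667  0.0889] [-2.1701  3.1901  9.5731] 0.024442610859013666 [-0.6413  0.2897  2.0225 -0.0004  0.8249  1.5688]
[[ 0.8026 -0.5965  0.0034]
 [-0.5965 -0.8026 -0.0029]
 [ 0.0044  0.0003 -1.    ]]
to ball in tool, units [ 2.052  -0.0316 -2.7753]
```

View pics/z6.png

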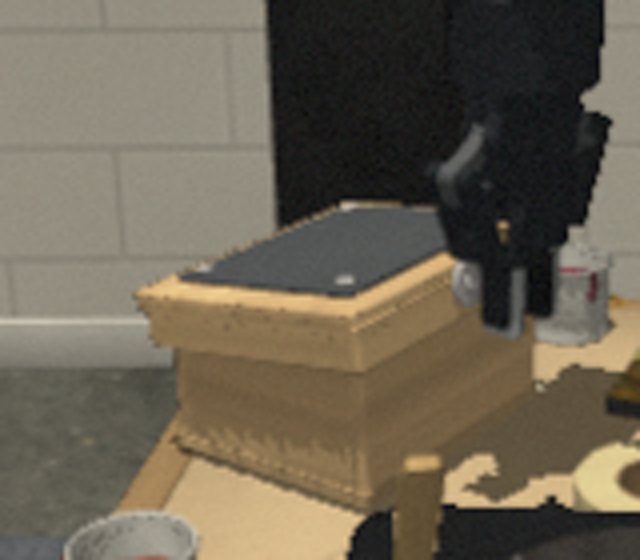

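The lid is nearly shut and the pads are on the ball near (505,290). The force is steady at about 10 N, so I'll keep going.

Emit:
play_rows([
  {"travel": [-0.002,0,0.025],"rotation": [0,0,0],"grip": 10},
  {"travel": [0,0,0],"rotation": [0,0,0],"grip": 10},
])

```text
time_s: 12.82
tool_pos: [0.377, -0.2672, 0.0874]
orientation: [2.98, -0.987, 0.01]
ft_force: [0.2, 1.9, 8.3]
opening: 0.0252
```

Emit:
play_rows([
  {"travel": [-0.002,0,0.025],"rotation": [0,0,0],"grip": 10},
  {"travel": [0,0,0],"rotation": [0,0,0],"grip": 10},
])

```text
time_s: 13.08
tool_pos: [0.3768, -0.2671, 0.0859]
orientation: [2.98, -0.987, 0.01]
ft_force: [0.9, 1.2, 7.5]
opening: 0.0248
```

Emit:
play_rows([
  {"travel": [-0.002,0,0.025],"rotation": [0,0,0],"grip": 10},
  {"travel": [0,0,0],"rotation": [0,0,0],"grip": 10},
])

```text
time_s: 13.32
tool_pos: [0.3779, -0.2679, 0.0847]
orientation: [2.979, -0.988, 0.015]
ft_force: [1.1, 0.4, 6.8]
opening: 0.0245
```

```bash
python3 st.py
python3 - <<'E'
from h import *
from workcell import get_image,observe
print(observe()["ft_torque"])
a=get_image("side")["pixels"][120:260,200:360]
cv2.imwrite("pics/z7.png",cv2.resize(a,(640,560),interpolation=cv2.INTER_CUBIC))
E
```

```text
13.325 [ 0.3779 -0.2679  0.0847] [1.1483 0.4038 6.7517] 0.024506246380184248 [-0.6415  0.2963  2.0268 -0.      0.8087  1.5696]
[[ 0.8019 -0.5974  0.0078]
 [-0.5974 -0.8019 -0.0059]
 [ 0.0098  0.     -1.    ]]
to ball in tool, units [ 2.032  -0.0347 -2.8354]
[-0.33355505 -0.21728404 -0.68986605]
```

View pics/z7.png

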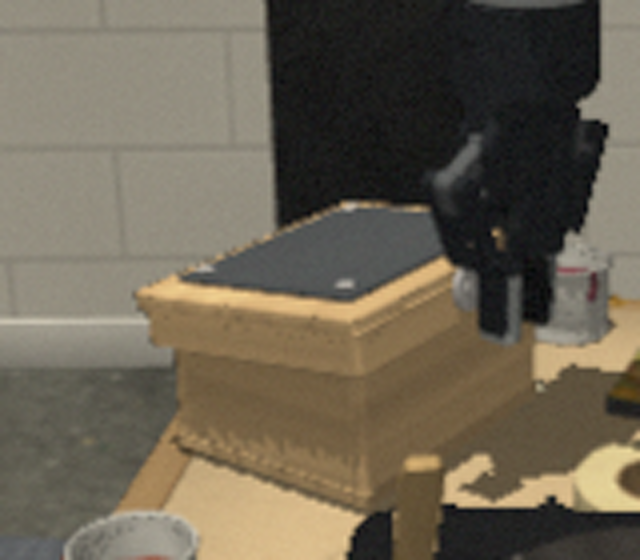

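Run:
```python
from h import *
a=cv2.imread("pics/z6.png");b=cv2.imread("pics/z7.png")
g=lambda i:cv2.cvtColor(i,cv2.COLOR_BGR2GRAY)
a,b=g(a),g(b)
for nm,(x0,x1,y0,y1) in dict(bolt=(315,365,262,300),skirtcorner=(320,400,330,400),lidtop=(300,420,265,340),hingecorner=(130,180,270,360),finger=(470,540,290,350)).items():
    t=a[y0:y1,x0:x1];s=b[y0-25:y1+25,x0-25:x1+25];r=cv2.matchTemplate(s,t,cv2.TM_CCOEFF_NORMED);_,v,_,l=cv2.minMaxLoc(r);print(nm,(l[0]-25)/4,(l[1]-25)/4,round(v,3))
def lid(q,r=.143,h=0,y=.09):
    xd=np.array([.803,-.596,0]);yd=np.array([.596,.803,0]);B0=np.array([.3778,-.268,.085])
    H=B0+.18*xd
    return H-xd*(r*np.cos(q)-h*np.sin(q))+yd*y+np.array([0,0,r*np.sin(q)+h*np.cos(q)])
for q in(.165,.143,.13,.108,.06,0):print(q,proj("side",lid(q,.143,.012)),proj("side",lid(q,.143,-.02)))
```

```text
bolt 0.0 1.0 0.985
skirtcorner 0.0 1.0 0.966
lidtop 0.25 1.0 0.988
hingecorner 0.0 0.0 0.987
finger -0.75 1.75 0.983
0.165 (np.float64(285.3519375819197), np.float64(195.56963963595646)) (np.float64(287.9847883276562), np.float64(211.36422819319333))
0.143 (np.float64(285.7052132096152), np.float64(197.14796255093006)) (np.float64(288.0520770414687), np.float64(212.87338878650377))
0.13 (np.float64(285.9008266404962), np.float64(198.0790964930527)) (np.float64(288.07850279141763), np.float64(213.75903762942806))
0.108 (np.float64(286.20953933922937), np.float64(199.65160743894475)) (np.float64(288.1007268897658), np.float64(215.24685189856714))
0.06 (np.float64(286.78523919364864), np.float64(203.0639649545704)) (np.float64(288.05161600840654), np.float64(218.44134425803256))
0 (np.float64(287.3153324078413), np.float64(207.28060859318785)) (np.float64(287.80414754215315), np.float64(222.32393980248298))
```

The image shows the lid lagging the fingers: the corner moved about 1.0 px where 1.65 px was expected. So the ball is slipping under the press. The lid rests on the pin here, so I can safely regrip with more force. First I'll open.

Emit:
play_rows([
  {"travel": [0,0,0],"rotation": [0,0,0],"grip": 45},
  {"travel": [0,0,0],"rotation": [0,0,0],"grip": 45},
  {"travel": [0,0,0],"rotation": [0,0,0],"grip": 45},
  {"travel": [0,0,0],"rotation": [0,0,0],"grip": 45},
])

```text
time_s: 13.88
tool_pos: [0.3745, -0.2652, 0.0825]
orientation: [2.983, -0.986, -0.001]
ft_force: [-0.3, -0.5, 0.6]
opening: 0.045
```

```bash
python3 st.py
python3 - <<'E'
from h import *
from workcell import get_image,observe
a=get_image("side")["pixels"][120:260,200:360]
cv2.imwrite("pics/z8.png",cv2.resize(a,(640,560),interpolation=cv2.INTER_CUBIC))
g=lambda i:cv2.cvtColor(i,cv2.COLOR_BGR2GRAY)
b=g(cv2.imread("pics/z8.png"))
for f in("z6","z7"):
  a=g(cv2.imread(f"pics/{f}.png"))
  for nm,(x0,x1,y0,y1) in dict(bolt=(315,365,262,300),skirtcorner=(320,400,330,400),lidtop=(300,420,265,340)).items():
    t=a[y0:y1,x0:x1];s=b[y0-25:y1+25,x0-25:x1+25];r=cv2.matchTemplate(s,t,cv2.TM_CCOEFF_NORMED);_,v,_,l=cv2.minMaxLoc(r);print(f,nm,(l[0]-25)/4,(l[1]-25)/4,round(v,3))
E
```

```text
13.875 [ 0.3745 -0.2652  0.0825] [-0.3491 -0.5382  0.565 ] 0.044959430718569685 [-0.6412  0.2978  2.0319 -0.0002  0.8124  1.568 ]
[[ 0.8032 -0.5957 -0.0004]
 [-0.5957 -0.8032  0.0001]
 [-0.0004  0.0002 -1.    ]]
to ball in tool, units [ 2.0759 -0.0279 -2.8917]
z6 bolt -0.75 -2.25 0.969
z6 skirtcorner 0.0 -2.25 0.938
z6 lidtop -0.75 -2.25 0.972
z7 bolt -0.75 -3.0 0.961
z7 skirtcorner -0.25 -3.5 0.895
z7 lidtop -1.25 -3.0 0.963
```

View pics/z8.png

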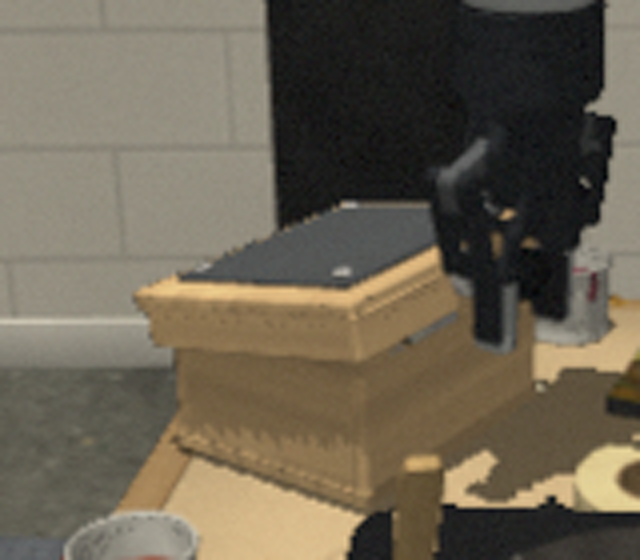

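The lid sprang back about 3 px (0.043 rad) onto the pin, to about 0.16 rad, so it had not passed the catch. I'll regrip centred on the ball with a stronger pinch.

Emit:
play_rows([
  {"travel": [0.03,0,-0.11],"rotation": [0,0,0],"grip": 45},
  {"travel": [0,0,-0.11],"rotation": [0,0,0],"grip": 45},
  {"travel": [0,0,0],"rotation": [0,0,0],"grip": 10},
  {"travel": [0,0,0],"rotation": [0,0,0],"grip": 10},
  {"travel": [0,0,0],"rotation": [0,0,0],"grip": 10},
  {"travel": [0,0,0],"rotation": [0,0,0],"grip": 10},
  {"travel": [0,0,0],"rotation": [0,0,0],"grip": 10},
], grip_force=110)

```text
time_s: 14.8
tool_pos: [0.3764, -0.2667, 0.0965]
orientation: [2.982, -0.985, 0.002]
ft_force: [-0.8, -0.3, 6.5]
opening: 0.0238
```

```bash
python3 st.py
```

```text
14.8 [ 0.3764 -0.2667  0.0965] [-0.7954 -0.3431  6.5144] 0.023849521991739214 [-0.6412  0.2809  2.0105 -0.0003  0.8488  1.568 ]
[[ 0.8032 -0.5958  0.0009]
 [-0.5958 -0.8032 -0.001 ]
 [ 0.0013  0.0002 -1.    ]]
to ball in tool, units [ 2.0399 -0.0287 -2.6558]
```

Emit:
play_rows([
  {"travel": [-0.006,0,0.035],"rotation": [0,0,0],"grip": 10},
  {"travel": [0,0,0],"rotation": [0,0,0],"grip": 10},
])

```text
time_s: 15.05
tool_pos: [0.3762, -0.2666, 0.0949]
orientation: [2.982, -0.985, 0.003]
ft_force: [-1.4, 0.4, 9.8]
opening: 0.0239
```

Emit:
play_rows([
  {"travel": [-0.005,0,0.03],"rotation": [0,0,0],"grip": 10},
  {"travel": [0,0,0],"rotation": [0,0,0],"grip": 10},
])

```text
time_s: 15.3
tool_pos: [0.376, -0.2664, 0.0932]
orientation: [2.982, -0.985, 0.003]
ft_force: [-1.8, 0.9, 11.2]
opening: 0.0237
```

Emit:
play_rows([
  {"travel": [-0.004,0,0.03],"rotation": [0,0,0],"grip": 10},
  {"travel": [0,0,0],"rotation": [0,0,0],"grip": 10},
])

```text
time_s: 15.55
tool_pos: [0.3758, -0.2663, 0.0914]
orientation: [2.982, -0.985, 0.003]
ft_force: [-2.1, -0.3, 9.1]
opening: 0.0243
```

Emit:
play_rows([
  {"travel": [-0.004,0,0.03],"rotation": [0,0,0],"grip": 10},
  {"travel": [0,0,0],"rotation": [0,0,0],"grip": 10},
])

```text
time_s: 15.8
tool_pos: [0.3755, -0.2661, 0.0895]
orientation: [2.982, -0.985, 0.003]
ft_force: [-1.0, 0.3, 8.4]
opening: 0.0239
```

```bash
cat > lm.py <<'E'
from h import *
from workcell import get_image,observe
import sys
a=get_image("side")["pixels"][120:260,200:360];n=sys.argv[1]
cv2.imwrite(f"pics/{n}.png",cv2.resize(a,(640,560),interpolation=cv2.INTER_CUBIC))
g=lambda i:cv2.cvtColor(i,cv2.COLOR_BGR2GRAY)
b=g(cv2.imread(f"pics/{n}.png"))
for f in("z8","z7"):
  a=g(cv2.imread(f"pics/{f}.png"))
  for nm,(x0,x1,y0,y1) in dict(bolt=(315,365,262,300),skirtcorner=(320,400,330,400),lidtop=(300,420,265,340)).items():
    t=a[y0:y1,x0:x1];s=b[y0-30:y1+30,x0-30:x1+30];r=cv2.matchTemplate(s,t,cv2.TM_CCOEFF_NORMED);_,v,_,l=cv2.minMaxLoc(r);print(f,nm,(l[0]-30)/4,(l[1]-30)/4,round(v,3))
s=observe();print(s["time_s"],s["tool_pos"],s["ft_force"],s["opening"])
E
python3 lm.py z9
```

```text
z8 bolt 0.75 2.5 0.982
z8 skirtcorner 0.0 2.75 0.935
z8 lidtop 1.0 2.5 0.96
z7 bolt -0.25 -0.5 0.961
z7 skirtcorner 0.0 -0.75 0.967
z7 lidtop 0.0 -0.75 0.984
15.85 [ 0.37556184 -0.26605936  0.08941943] [-1.58831704  0.51361726  9.99047025] 0.02379425817745736
```

There is no slip this time: the lid moved 2.5 px (about 6 mm at the ball) and the fingers 7 mm. I'll continue.

Emit:
play_rows([
  {"travel": [-0.004,0,0.03],"rotation": [0,0,0],"grip": 10},
  {"travel": [0,0,0],"rotation": [0,0,0],"grip": 10},
])

```text
time_s: 16.1
tool_pos: [0.3754, -0.2659, 0.0875]
orientation: [2.982, -0.985, 0.003]
ft_force: [-2.1, 0.3, 7.6]
opening: 0.0234
```

Emit:
play_rows([
  {"travel": [-0.003,0,0.03],"rotation": [0,0,0],"grip": 10},
  {"travel": [0,0,0],"rotation": [0,0,0],"grip": 10},
])

```text
time_s: 16.35
tool_pos: [0.3752, -0.2658, 0.0855]
orientation: [2.982, -0.986, 0.002]
ft_force: [-0.5, 0.9, 6.8]
opening: 0.0238
```

Emit:
play_rows([
  {"travel": [-0.003,0,0.03],"rotation": [0,0,0],"grip": 10},
  {"travel": [0,0,0],"rotation": [0,0,0],"grip": 10},
])

```text
time_s: 16.6
tool_pos: [0.375, -0.2657, 0.0835]
orientation: [2.982, -0.986, 0.002]
ft_force: [-2.2, 0.5, 4.7]
opening: 0.0235
```

```bash
python3 lm.py z10
```

```text
z8 bolt 1.5 4.25 0.976
z8 skirtcorner 0.0 5.0 0.866
z8 lidtop 1.75 4.25 0.935
z7 bolt 0.5 1.25 0.962
z7 skirtcorner 0.25 1.25 0.932
z7 lidtop 0.5 1.25 0.989
16.65 [ 0.37496885 -0.26566463  0.08350663] [-1.28705304  0.16857545  4.74711749] 0.024260260922717575
```

Emit:
play_rows([
  {"travel": [-0.002,0,0.025],"rotation": [0,0,0],"grip": 10},
  {"travel": [0,0,0],"rotation": [0,0,0],"grip": 10},
])

```text
time_s: 16.9
tool_pos: [0.3748, -0.2656, 0.0818]
orientation: [2.982, -0.986, 0.002]
ft_force: [-0.8, -0.3, 3.7]
opening: 0.0237
```

Emit:
play_rows([
  {"travel": [-0.002,0,0.025],"rotation": [0,0,0],"grip": 10},
  {"travel": [0,0,0],"rotation": [0,0,0],"grip": 10},
])

```text
time_s: 17.15
tool_pos: [0.3746, -0.2654, 0.08]
orientation: [2.982, -0.986, 0.001]
ft_force: [-0.5, -1.2, 2.0]
opening: 0.0236
```

Emit:
play_rows([
  {"travel": [-0.001,0,0.025],"rotation": [0,0,0],"grip": 10},
  {"travel": [0,0,0],"rotation": [0,0,0],"grip": 10},
])

```text
time_s: 17.4
tool_pos: [0.3745, -0.2653, 0.0783]
orientation: [2.983, -0.986, 0.0]
ft_force: [-1.1, -2.4, 0.6]
opening: 0.0238
```

```bash
python3 lm.py z11
```

```text
z8 bolt 2.0 6.0 0.979
z8 skirtcorner 0.0 7.0 0.826
z8 lidtop 2.5 6.0 0.919
z7 bolt 1.0 3.0 0.97
z7 skirtcorner 0.0 3.25 0.909
z7 lidtop 1.0 3.0 0.977
17.45 [ 0.37452147 -0.26531581  0.07832194] [ 0.11983729 -1.66332637 -0.11010428] 0.023800301818987447
```

Emit:
play_rows([
  {"travel": [0,0,0.02],"rotation": [0,0,0],"grip": 10},
  {"travel": [0,0,0],"rotation": [0,0,0],"grip": 10},
])

```text
time_s: 17.7
tool_pos: [0.3745, -0.2653, 0.0772]
orientation: [2.983, -0.986, 0.0]
ft_force: [-1.0, -2.9, -0.1]
opening: 0.0237
```

Emit:
play_rows([
  {"travel": [0,0,0.02],"rotation": [0,0,0],"grip": 10},
  {"travel": [0,0,0],"rotation": [0,0,0],"grip": 10},
])

```text
time_s: 17.95
tool_pos: [0.3744, -0.2652, 0.076]
orientation: [2.983, -0.985, -0.0]
ft_force: [-0.6, -2.5, 0.2]
opening: 0.0239
```

Emit:
play_rows([
  {"travel": [0,0,0.02],"rotation": [0,0,0],"grip": 10},
  {"travel": [0,0,0],"rotation": [0,0,0],"grip": 10},
])

```text
time_s: 18.2
tool_pos: [0.3744, -0.2652, 0.0748]
orientation: [2.983, -0.986, -0.0]
ft_force: [-0.2, -2.7, 0.9]
opening: 0.0243
```

Emit:
play_rows([
  {"travel": [0,0,0.02],"rotation": [0,0,0],"grip": 10},
  {"travel": [0,0,0],"rotation": [0,0,0],"grip": 10},
])

```text
time_s: 18.45
tool_pos: [0.3743, -0.2651, 0.0736]
orientation: [2.983, -0.986, -0.0]
ft_force: [-0.5, -2.6, -0.1]
opening: 0.0237
```

Emit:
play_rows([
  {"travel": [0,0,0.02],"rotation": [0,0,0],"grip": 10},
  {"travel": [0,0,0],"rotation": [0,0,0],"grip": 10},
])

```text
time_s: 18.7
tool_pos: [0.3739, -0.2648, 0.0721]
orientation: [-2.982, 0.986, 0.002]
ft_force: [-1.5, -2.1, -1.7]
opening: 0.0237
```

Emit:
play_rows([
  {"travel": [0,0,0.02],"rotation": [0,0,0],"grip": 10},
  {"travel": [0,0,0],"rotation": [0,0,0],"grip": 10},
])

```text
time_s: 18.95
tool_pos: [0.3738, -0.2648, 0.0712]
orientation: [-2.982, 0.986, 0.002]
ft_force: [-4.5, -0.3, 0.7]
opening: 0.0238
```

```bash
python3 lm.py z12
```

```text
z8 bolt 2.75 7.5 0.811
z8 skirtcorner -2.25 -2.25 0.768
z8 lidtop 4.25 7.5 0.787
z7 bolt 1.5 5.0 0.949
z7 skirtcorner 0.0 6.0 0.823
z7 lidtop 1.75 5.25 0.953
19.0 [ 0.37384261 -0.26478527  0.07118525] [-4.08894334 -1.47426765  1.3921    ] 0.02346173278877492
```

A pull down (-1.7 N) and then a rise suggest it is through the catch. I'll use finer steps onto the stop.

Emit:
play_rows([
  {"travel": [0,0,0.01],"rotation": [0,0,0],"grip": 10},
  {"travel": [0,0,0],"rotation": [0,0,0],"grip": 10},
])

```text
time_s: 19.25
tool_pos: [0.3739, -0.2648, 0.0709]
orientation: [-2.983, 0.986, 0.002]
ft_force: [-4.7, -0.6, 3.4]
opening: 0.0237
```

Emit:
play_rows([
  {"travel": [0,0,0.01],"rotation": [0,0,0],"grip": 10},
  {"travel": [0,0,0],"rotation": [0,0,0],"grip": 10},
])

```text
time_s: 19.5
tool_pos: [0.3739, -0.2648, 0.0706]
orientation: [-2.983, 0.986, 0.002]
ft_force: [-5.8, -0.7, 7.2]
opening: 0.0238
```

Emit:
play_rows([
  {"travel": [0,0,0.01],"rotation": [0,0,0],"grip": 10},
  {"travel": [0,0,0],"rotation": [0,0,0],"grip": 10},
])

```text
time_s: 19.75
tool_pos: [0.3738, -0.2648, 0.0702]
orientation: [-2.983, 0.986, 0.002]
ft_force: [-6.4, -0.4, 9.6]
opening: 0.0238
```

The force now climbs steeply, so it is on the stop. I'll press to about 15 N and hold.

Emit:
play_rows([
  {"travel": [0,0,0.01],"rotation": [0,0,0],"grip": 10},
  {"travel": [0,0,0],"rotation": [0,0,0],"grip": 10},
])

```text
time_s: 20.0
tool_pos: [0.3738, -0.2648, 0.0699]
orientation: [-2.983, 0.986, 0.002]
ft_force: [-7.2, 0.1, 12.7]
opening: 0.024
```

Emit:
play_rows([
  {"travel": [0,0,0.008],"rotation": [0,0,0],"grip": 10},
  {"travel": [0,0,0],"rotation": [0,0,0],"grip": 10},
  {"travel": [0,0,0],"rotation": [0,0,0],"grip": 10},
])

```text
time_s: 20.38
tool_pos: [0.3738, -0.2648, 0.0697]
orientation: [-2.983, 0.986, 0.001]
ft_force: [-8.1, 1.5, 14.6]
opening: 0.0236
```

```bash
python3 lm.py z13
```

```text
z8 bolt -7.5 6.75 0.71
z8 skirtcorner -1.5 -2.0 0.765
z8 lidtop 5.25 7.5 0.693
z7 bolt 1.5 5.75 0.943
z7 skirtcorner 0.0 6.75 0.804
z7 lidtop 1.75 5.75 0.945
20.425 [ 0.37384174 -0.26479802  0.06969853] [-7.19726263  1.20238576 14.12056292] 0.023783419001083148
```

View pics/z13.png

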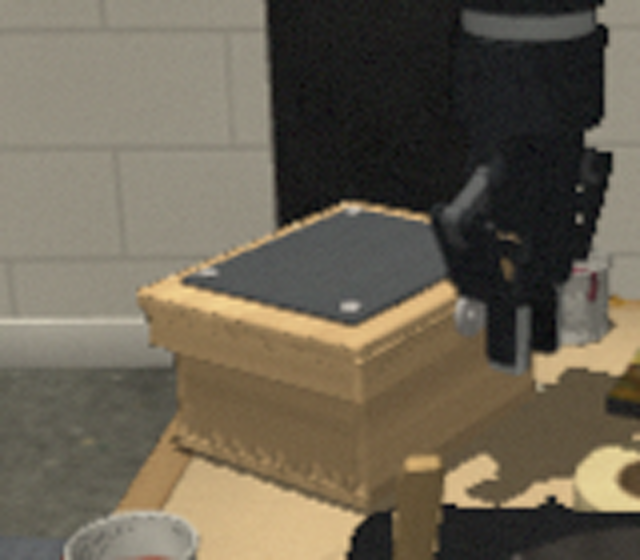

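The lid is shut and level-ish with the pads on the ball at (510,330), pressing at 14 N. I'll ease off, open and check that it stays.

Emit:
play_rows([
  {"travel": [0,0,-0.02],"rotation": [0,0,0],"grip": 10},
  {"travel": [0,0,0],"rotation": [0,0,0],"grip": 10},
  {"travel": [0,0,0],"rotation": [0,0,0],"grip": 65},
  {"travel": [0,0,0],"rotation": [0,0,0],"grip": 65},
  {"travel": [0,0,0],"rotation": [0,0,0],"grip": 65},
  {"travel": [0,0,0],"rotation": [0,0,0],"grip": 65},
  {"travel": [0,0,0],"rotation": [0,0,0],"grip": 65},
])

```text
time_s: 21.3
tool_pos: [0.3745, -0.2651, 0.0696]
orientation: [-2.983, 0.986, -0.0]
ft_force: [-0.1, 0.8, 0.4]
opening: 0.0652
```

```bash
python3 lm.py z14
```

```text
z8 bolt 2.75 7.5 0.816
z8 skirtcorner -2.25 -2.25 0.77
z8 lidtop 4.0 7.5 0.782
z7 bolt 1.5 5.0 0.949
z7 skirtcorner -0.25 6.0 0.82
z7 lidtop 1.75 5.25 0.953
21.35 [ 0.3745103  -0.26512322  0.06961475] [-0.63210553  0.61671491  0.18497487] 0.06477233153331259
```

View pics/z14.png

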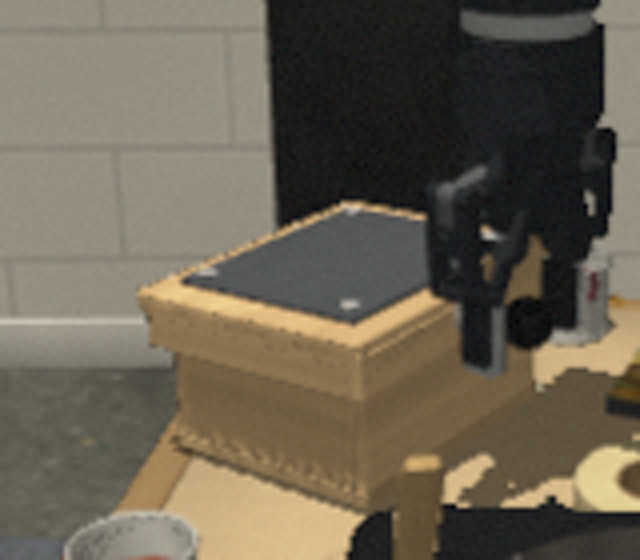

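The fingers have let go of the ball (525,322), which is clear between them. The lid stays put, about 0.7 px above its pressed position, and there is no spring-back. I'll retreat straight up.

Emit:
play_rows([
  {"travel": [0,0,-0.2],"rotation": [0,0,0],"grip": 65},
  {"travel": [0,0,-0.4],"rotation": [0,0,0],"grip": 65},
  {"travel": [0,0,-0.5],"rotation": [0,0,0],"grip": 65},
  {"travel": [0,0,-0.5],"rotation": [0,0,0],"grip": 65},
  {"travel": [0,0,-0.5],"rotation": [0,0,0],"grip": 65},
  {"travel": [0,0,0],"rotation": [0,0,0],"grip": 65},
  {"travel": [0,0,0],"rotation": [0,0,0],"grip": 65},
  {"travel": [0,0,0],"rotation": [0,0,0],"grip": 65},
])

```text
time_s: 22.35
tool_pos: [0.3738, -0.2647, 0.1947]
orientation: [-2.982, 0.986, 0.004]
ft_force: [0.1, 0.4, -0.3]
opening: 0.0653
```

```bash
python3 lm.py z15
python3 - <<'E'
from h import *
from workcell import get_image
cv2.imwrite("pics/s16.png",get_image("side")["pixels"])
E
```

```text
z8 bolt 2.75 7.5 0.815
z8 skirtcorner -2.25 -2.25 0.772
z8 lidtop 4.25 7.5 0.79
z7 bolt 1.5 5.0 0.949
z7 skirtcorner -0.25 6.0 0.817
z7 lidtop 1.75 5.25 0.954
22.4 [ 0.37389692 -0.2647611   0.19466843] [-0.49519169 -0.90762966 -1.27342919] 0.06484174299120747
```

View pics/s16.png

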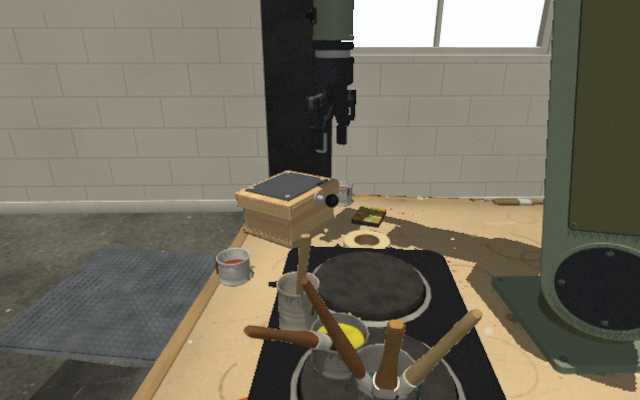

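The lid is shut and the hand is well clear above. The ball at about (331.5,200.5) gives an independent angle check.

Run:
```python
from h import *
im=cv2.imread("pics/s16.png")[190:212,320:345]
m=(im.max(2)<50).astype(np.uint8);k,l,st,c=cv2.connectedComponentsWithStats(m)
i=1+st[1:,4].argmax();u,v=c[i]+[320,190];print(u,v,st[i])
e,d=ray("side",u,v);t=((np.array([.374,-.265])-e[:2])@d[:2])/(d[:2]@d[:2]);P=e+t*d;print(P,"q",(P[2]-.085)/.18)
```

```text
331.3492063492063 200.1984126984127 [  5   4  13  13 126]
[ 0.37378888 -0.26498685  0.09098834] q 0.03326857025793743
```

```bash
python3 -c "
from workcell import *
print(close_job())"
```

```text
the job is handed in; nothing more can be done
None
```

I lowered the wax case lid in hand at about 0.25 rad/s, pressed it through the catch onto its stop, let go, and handed the job in at about 22 s. `close_job` gives no verdict, so success rests on my own checks below.

- **First press:** At 70 N grip the ball seemed to slip a little under the press. I opened the fingers with the lid resting on the pin, at about 0.16 rad, and regripped at 110 N.
- **Catch and stop:** Resistance rose to about 11 N, fell to zero and turned to a slight pull down. It then climbed steeply, and I pressed to about 14.5 N, which works out to roughly 0.4 mm of squeeze on the buffer. I then eased off and released.
- **Final position:** After release and retreat the lid did not move between pictures. The ball's image position gives about 0.03 rad (± 0.01), and the wrist force reads near zero.
- **What disagreed:** My angle estimates for the shut lid ranged from 0.024 rad (tool height) to 0.048 rad (corner shift). All of them are below 0.072. The buffer squeeze is inferred from force only, since it cannot be seen.
- **Other things on the bench:** Nothing looked moved in the last side view. I did not measure the tins, tape roll or board, or take a last top view.

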